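# Nest the spare tapered roller sleeve without jamming it

## Task

Put the spare tapered roller sleeve away: pick it up by its collar and lower it, small end down, into the larger tapered sleeve standing in the square wooden holder. Keep hold of it until it is well inside, then stop and let go so that it just sits there loosely under its own weight; do not force it down, or the two tapers wedge and jam. Leave the straight sleeve where it stands.

Things in the scene. Friction and masses are not known exactly. Their poses are not given: they have to be found in the camera images.
- sleeve_collar (a point): Loose tapered sleeve to be nested, grey plastic, standing small end down, 105 mm tall, 80 to 170 g. Outside diameter 30 mm at the foot, widening evenly to 52 mm at 55 mm up; above that a straight round collar, 52 mm in diameter and 50 mm tall, to grip it by. This point is on its axis in the collar, 85 mm above the foot and 20 mm below the top; z points up along the axis.
- mouth (a point): Centre of the open top of the larger tapered sleeve, grey plastic, fixed wide end up in a square wooden holder (80 x 80 x 20 mm); 80 mm above the bench, level with the rim, z up. The mouth is 49 mm wide inside, 57 outside, and narrows downward at the loose sleeve's taper. Once nested, its collar point is 37 mm above this rim, the foot 48 mm below; let go up to 15 mm higher, it drops into place.
- straight_mid (a point): Straight loose sleeve, a plain grey tube that does not taper, 58 mm in diameter and 85 mm tall, standing upright; it is too wide for the holder and stays where it is. This point is on its axis, half-way up.
Not all that is in view belongs to the job. What is shaped like the part that bears mouth but blue or green is not meant.

How it is judged:
On the way:
1. the tapered sleeve, still held, has been lowered small end down at least 15 mm into the larger sleeve (z of sleeve_collar in the frame of mouth below 0.07 m and horizontal distance between sleeve_collar and mouth below 0.02 m and angle between sleeve_collar's own z axis and vertical below 0.35 rad and contact force between the fingers and sleeve above 0.5 N), for 0.1 s.
At the end, for the whole second after the job is handed in: The tapered sleeve sits at rest, small end down, in the larger sleeve: its collar point 20 to 55 mm above the rim, within 20 mm of the mouth's axis and upright within about 11 degrees, and let go (z of sleeve_collar in the frame of mouth between 0.02 and 0.055 m and horizontal distance between sleeve_collar and mouth below 0.02 m and angle between sleeve_collar's own z axis and vertical below 0.2 rad and linear speed of sleeve below 0.02 m/s); the robot touches nothing.
It fails at once if the tapered sleeve, while the robot holds or touches it, is forced into the larger one with more than 40 N, so that they jam (contact force between sleeve and holder above 40 N and contact force between the fingers and sleeve above 0.5 N).
It fails at once if the straight sleeve is moved by more than 40 mm (distance of straight_mid from where it was at the start of the episode above 0.04 m).
It also fails if it takes over 40 s, if anything falls off the work surface, if the arm or the gripper's body presses on something with over 40 N, if the wrist force passes 120 N, or if a joint passes its speed limit or range.

## Robot

A 7-joint arm with a two-finger parallel gripper is mounted at the origin on the work surface. World frame = base frame: x ahead of the robot, y to its left, z up, the work surface at z = 0. Lengths are in m, angles in rad, forces in N, time in s.
With the tool pointing down it reaches from about 0.35 to 0.9 m from the base axis. Payload 8.1 kg.
Tool frame: the origin (TCP) lies between the finger pads; the fingertips stand 8 mm ahead of it and the grasp point (between the pads) lies 11 mm behind it (arm.tcp_to_tips is the distance from the TCP to the fingertips, in m); z points along the fingers, x is the direction in which the jaws open and shut, and the axes are right-handed (so a half turn about z gives the same grasp; the last joint's range is limited). The gripper opens to 92 mm and grips with 3 to 60 N. Pads are 19 mm wide; open, the fingers measure 130 mm over their backs; the gripper's body (75 mm by 190 mm) begins 47 mm behind the grasp point.
Start: joints at [1.238, 0.434, 0.025, 1.573, -0.012, 1.134, -0.075], TCP at [0.142, -0.609, 0.235] pointing down, gripper open.
Joint ranges: [-2.62, 2.62], [-0.44, 2.09], [-1.27, 1.32], [0.08, 2.57], [-1.32, 4.46], [0.12, 2], [-2.74, 2.74]. Speed limits (rad/s): [2.22, 2.22, 3.01, 3.01, 3.14, 3.14, 3.14].

## Interface

Orientations are given as a rotation vector (axis times angle).
In Python, from cell import arm, eyes gives the robot as it stands.
- The arm moves only by the tool play_rows, never from a script. Its argument "rows" is a list of rows, each a list of 3 entries, a list of its own where there are three numbers: the shift along the tool's x, y, z each as a share of 50 cm, from -1 to 1, then the turn, a rotation vector about the tool's x, y, z each as a share of 60 degrees, from -1 to 1, then the opening, from -1 (shut) to 1 (fully open), so that 0 is half open. In form: [[[dx, dy, dz], [ax, ay, az], grip], ...]. A call has 1 to 10 rows; each row is the pose to reach, as a shift and turn from the pose commanded when the call began, along the tool's axes at that moment; what a row does not reach only later rows make up. A row lasts 1/10 s, in which the tool goes at most 50 mm and 8.59 degrees, less where a joint would pass 70% of its speed; a pose out of reach is approached as far as the arm can. A call with a number of a shift or a turn outside -1 to 1 is refused whole. A call with a gripper value outside its range is refused whole. The fingers move at their own pace and stop on an object; "newtons" is the grip in N (left out, the last holds). Time passes only in rows, so rows that repeat a pose let the fingers close. It gives the time, the measured TCP pose, the force and the opening at its end, in the units of the state.
- arm.observe(): the state, without advancing time (a new reading comes with each control period).
- eyes.get_image(name): name is "scene" or "top" or "wrist"; returns (picture, depth): 384x512x3 uint8, red, green, blue; 384x512 float32, m along the optical axis (not along the pixel's ray), 0 where there is no reading.
- eyes.get_calibration(name): a dict with "intrinsics" (3x3 intrinsics, pixels), "R" (3x3) and "t" (3): a world point X has camera coordinates R X + t. Camera axes: x right, y down, z forward; pixel columns grow to the right and rows downward; lengths in m; the calibration is good to about 2 mm. The wrist camera is an equidistant fisheye: a pixel r from the principal point sees the ray r / f radians off the axis. A picture is of the moment at which its call begins: read the wrist's pose just before it. get_calibration takes no time and is no camera call; for the wrist camera it gives the pose at the moment of the call.
- arm.sign_off(): hands the job in, once; it reports no verdict.
The state is a dict: "clock": time; "joints": joint angles; "dq": joint speeds; "joint_efforts": joint torques, N m; "position": TCP position; "ee_rot": TCP orientation; "force": force on the tool from outside, world axes, zero at the start; "ft_torque": the same for the moment, N m; "width": opening from 0.0 (shut) to 1.0 (fully open).
Only numpy, scipy, OpenCV 4.12 (cv2) and the standard library are available. Lean on these libraries where they do the work, as an engineer would, in place of code of your own. Each camera call takes 0.05 s, during which the arm holds its last target.

## Working session

There is one attempt and no reset: what is moved stays moved. The work goes in short steps, Python scripts to look and compute and a tool call to move; the robot and the scene stay as the last step left them, time stands still between calls to the robot, and variables do not carry over. Pictures are saved under pics/ and viewed, and the job is handed in when it is done.

Besides the shell and the picture viewer there is one more tool, called after "Emit:" as name([rows], argument=value, ...), one row to a line, values as JSON. play_rows: Moves the arm, as the interface text tells. Its arguments: {"type":"object","properties":{"rows":{"type":"array","items":{"type":"array"}},"newtons":{"type":"number"}},"required":["rows"]}

```bash
ls; mkdir -p pics
python3 - <<'E'
from cell import arm, eyes
import cv2,numpy as np
s=arm.observe()
for k in s: print(k,s[k])
for n in("scene","top"):
    p,d=eyes.get_image(n); cv2.imwrite(f"pics/{n}0.png",p[:,:,::-1]); np.savez(f"{n}0.npz",p=p,d=d); print(n,eyes.get_calibration(n))
E
```

```text
pics
clock 0.0
joints [ 1.23840289  0.43521433  0.02497052  1.57407578 -0.01158186  1.1339649
 -0.07510196]
dq [-1.89246413e-03  7.04077754e-04  1.90508130e-03  5.47334423e-04
 -1.41627035e-03 -3.19820331e-05  1.08946326e-04]
joint_efforts [-1.08259886e-03 -6.67853093e+01  9.84764323e-01 -3.14458537e+01
 -6.05832366e-02  4.28650354e-02  1.23909808e-04]
position [ 0.14219442 -0.60812081  0.23395854]
ee_rot [-2.46076840e+00  1.95168681e+00  2.00778087e-03]
force [0.56336895 1.0821153  0.14730277]
ft_torque [ 0.03396347  0.04675546 -0.02717043]
width 0.9982719280076042
scene {'intrinsics': array([[353.03279939,   0.        , 250.96708768],
       [  0.        , 353.03279939, 193.51554437],
       [  0.        ,   0.        ,   1.        ]]), 'R': array([[ 0.84940814,  0.52714497, -0.0249798 ],
       [ 0.277159  , -0.48587647, -0.82891914],
       [-0.44909766,  0.69716729, -0.5588104 ]]), 't': array([-0.42961555, -0.00536507,  0.94719342])}
top {'intrinsics': array([[351.74123074,   0.        , 257.99026873],
       [  0.        , 351.74123074, 184.9023385 ],
       [  0.        ,   0.        ,   1.        ]]), 'R': array([[ 0.02417538, -0.99968423, -0.00685459],
       [-0.98871397, -0.02289491, -0.14805577],
       [ 0.14785208,  0.01035653, -0.98895526]]), 't': array([0.05004186, 0.47256725, 0.81835462])}
```

View pics/scene0.png

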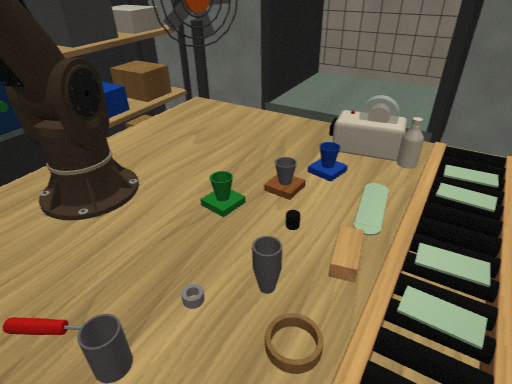

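View pics/top0.png

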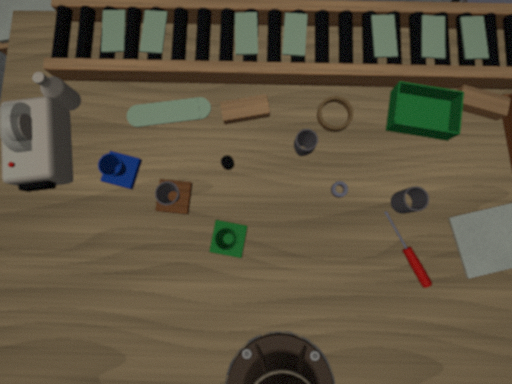

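The scene view shows the tapered sleeve at (267,262), the grey sleeve in its wooden holder at (286,178) and the straight sleeve at (106,347). In the top view they are at (306,142), (172,196) and (409,200). The blue and green holders are decoys. Next I measure these three.

```bash
cat > h.py <<'E'
import numpy as np,cv2
from cell import arm,eyes
def pts(c,d,us,vs):
    K=c["intrinsics"];z=d[vs,us]
    X=np.stack([(us-K[0,2])/K[0,0]*z,(vs-K[1,2])/K[1,1]*z,z],1)
    return (X-c["t"])@c["R"]
def ray(c,u,v,h):
    K=c["intrinsics"];r=c["R"].T@np.array([(u-K[0,2])/K[0,0],(v-K[1,2])/K[1,1],1]);o=-c["R"].T@c["t"]
    return o+r*(h-o[2])/r[2]
def circ(P):
    A=np.c_[2*P[:,:2],np.ones(len(P))];s=np.linalg.lstsq(A,(P[:,:2]**2).sum(1),rcond=None)[0]
    return s[:2],np.sqrt(s[2]+s[:2]@s[:2])
E
python3 - <<'E'
from h import *
B={"top":{"sleeve":(290,125,325,160),"holder":(150,172,195,218),"straight":(385,180,435,220)},
"scene":{"sleeve":(245,230,290,298),"holder":(260,150,310,200),"straight":(75,310,140,384)}}
for n in B:
    f=np.load(n+"0.npz");p,d=f["p"],f["d"];c=eyes.get_calibration(n);hsv=cv2.cvtColor(p,cv2.COLOR_RGB2HSV)
    for o,(a,b,e,g) in B[n].items():
        V,U=np.mgrid[b:g,a:e];U,V=U.ravel(),V.ravel()
        m=d[V,U]>0;U,V=U[m],V[m];P=pts(c,d,U,V);sat=hsv[V,U,1]
        q=(sat<70);print(n,o,"gray n",q.sum(),"z pct",np.percentile(P[q,2],[1,50,95,99,100]).round(4))
        top=np.percentile(P[q,2],98); t=q&(abs(P[:,2]-top)<0.006)
        print("   rim",top.round(4),t.sum(),"circ",circ(P[t]),"bbox",P[t].min(0).round(3),P[t].max(0).round(3), "px",U[t].min(),U[t].max(),V[t].min(),V[t].max())
    im=cv2.resize(np.hstack([p[b-4:g+4,a-4:e+4] if False else cv2.resize(p[b:g,a:e],(260,260)) for (a,b,e,g) in B[n].values()]),None,fx=1,fy=1)
    cv2.imwrite(f"pics/{n}_crop.png",im[:,:,::-1])
E
```

```text
top sleeve gray n 505 z pct [-0.0019  0.0759  0.1052  0.1063  0.1086]
   rim 0.1062 128 circ (array([ 0.5693024 , -0.04573486]), np.float64(0.023683154022283114)) bbox [ 0.544 -0.071  0.1  ] [ 0.595 -0.021  0.109] px 295 317 128 150
top holder gray n 370 z pct [0.0197 0.0641 0.0806 0.0817 0.0836]
   rim 0.0813 117 circ (array([0.44193737, 0.27118753]), np.float64(0.025478025455996464)) bbox [0.416 0.245 0.075] [0.469 0.3   0.084] px 154 178 181 204
top straight gray n 791 z pct [-0.0019  0.052   0.0853  0.0868  0.0878]
   rim 0.086 152 circ (array([ 0.44244603, -0.29618015]), np.float64(0.026651707094701545)) bbox [ 0.415 -0.325  0.08 ] [ 0.47  -0.268  0.088] px 403 428 186 210
scene sleeve gray n 1344 z pct [0.0055 0.0799 0.1048 0.1057 0.1066]
   rim 0.1053 251 circ (array([ 0.5693239 , -0.04798221]), np.float64(0.023786407328348757)) bbox [ 0.545 -0.074  0.099] [ 0.594 -0.021  0.107] px 252 281 236 258
scene holder gray n 437 z pct [0.0199 0.065  0.0796 0.0804 0.081 ]
   rim 0.0801 108 circ (array([0.44169742, 0.26960592]), np.float64(0.02555401943882969)) bbox [0.415 0.242 0.074] [0.469 0.298 0.081] px 275 295 157 168
scene straight gray n 2680 z pct [0.0021 0.0563 0.0849 0.086  0.0869]
   rim 0.0857 465 circ (array([ 0.44281002, -0.29830147]), np.float64(0.026636105884749302)) bbox [ 0.413 -0.327  0.08 ] [ 0.471 -0.27   0.087] px 78 120 314 351
```

```bash
python3 -c "
import cv2,numpy as np
a=cv2.imread('pics/top_crop.png');b=cv2.imread('pics/scene_crop.png');cv2.imwrite('pics/crops.png',np.vstack([a,b]))"
```

```text
(no output)
```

View pics/crops.png

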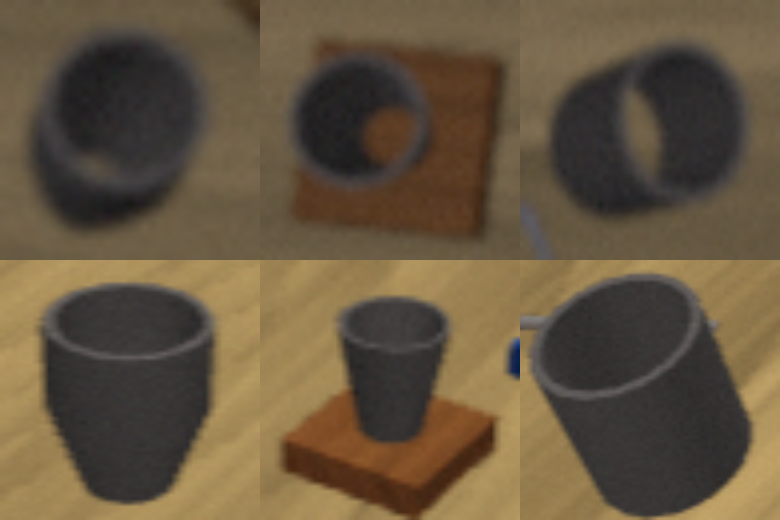

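```bash
cat >> h.py <<'E'
from scipy.spatial.transform import Rotation as Ro
def plan(target,yaw=None,P=None,R=None):
    s=arm.observe();p=s["position"] if P is None else np.array(P);r=Ro.from_rotvec(s["ee_rot"] if R is None else R)
    sh=r.inv().apply(np.array(target)-p)/0.5
    x=r.as_matrix()[:,0];print("toolx yaw deg",np.degrees(np.arctan2(x[1],x[0])),"tilt",r.as_matrix()[:,2].round(4))
    print("shift shares",sh.round(4))
    if yaw is not None:
        y=np.radians(yaw);Rt=Ro.from_matrix(np.c_[[np.cos(y),np.sin(y),0],[np.sin(y),-np.cos(y),0],[0,0,-1]])
        print("turn shares",((r.inv()*Rt).as_rotvec()/np.radians(60)).round(4))
E
python3 - <<'E'
from h import *
plan([.5693,-.0468,.235]);plan([.5693,-.0468,.074])
plan([.4418,-.0468+.05,.235])
E
```

```text
toolx yaw deg -76.83767497227888 tilt [-5.0e-04  1.3e-03 -1.0e+00]
shift shares [-8.9870e-01 -1.0874e+00 -8.0000e-04]
toolx yaw deg -76.83767497227888 tilt [-5.0e-04  1.3e-03 -1.0e+00]
shift shares [-0.8982 -1.0875  0.3212]
toolx yaw deg -76.83767497227888 tilt [-5.0e-04  1.3e-03 -1.0e+00]
shift shares [-1.0541e+00 -8.6190e-01 -6.0000e-04]
```

Emit:
play_rows([
  [[-0.04,-0.05,0],[0,0,0],1],
  [[-0.1,-0.12,0],[0,0,0],1],
  [[-0.16,-0.19,0],[0,0,0],1],
  [[-0.22,-0.26,0],[0,0,0],1],
  [[-0.28,-0.34,0],[0,0,0],1],
  [[-0.34,-0.41,0],[0,0,0],1],
  [[-0.4,-0.48,0],[0,0,0],1],
  [[-0.46,-0.55,0],[0,0,0],1],
  [[-0.52,-0.63,0],[0,0,0],1],
  [[-0.58,-0.7,0],[0,0,0],1],
])

```text
clock: 1.1
position: [0.4182, -0.2446, 0.2347]
ee_rot: [-2.462, 1.952, -0.0]
force: [1.2, -1.3, -0.8]
width: 1.002
```

```bash
python3 -c "
from h import *
plan([.5693,-.0468,.235],-77);print(arm.observe()['joints'])"
```

```text
toolx yaw deg -76.82250145188199 tilt [ 2.e-04 -0.e+00 -1.e+00]
shift shares [-0.3162 -0.3845 -0.0005]
turn shares [-0.0002 -0.0001  0.003 ]
[ 0.59285413  0.22039606 -0.20787182  1.89139759  0.05242575  1.03480441
 -0.97771649]
```

Emit:
play_rows([
  [[-0.06,-0.073,0],[0,0,0],1],
  [[-0.12,-0.146,0],[0,0,0],1],
  [[-0.18,-0.22,0],[0,0,0],1],
  [[-0.24,-0.29,0],[0,0,0],1],
  [[-0.29,-0.35,0],[0,0,0],1],
  [[-0.317,-0.385,0],[0,0,0],1],
  [[-0.317,-0.385,0],[0,0,0],1],
  [[-0.317,-0.385,0],[0,0,0],1],
])

```text
clock: 1.9
position: [0.5681, -0.0484, 0.2342]
ee_rot: [2.461, -1.951, -0.001]
force: [0.1, -0.1, -0.3]
width: 1.0
```

Run:
```python
from h import *
plan([.5693,-.0468,.074],-77);print(arm.observe()['joints'])
p,d=eyes.get_image("wrist");cv2.imwrite("pics/w1.png",p[:,:,::-1])
```

```text
toolx yaw deg -76.79063152091283 tilt [-1.3e-03 -3.0e-04 -1.0e+00]
shift shares [-0.0025 -0.0034  0.3203]
turn shares [ 0.0012 -0.      0.0035]
[ 0.21444317  0.36949692 -0.30229328  1.68969027  0.12105796  1.10201786
 -1.46385023]
```

View pics/w1.png

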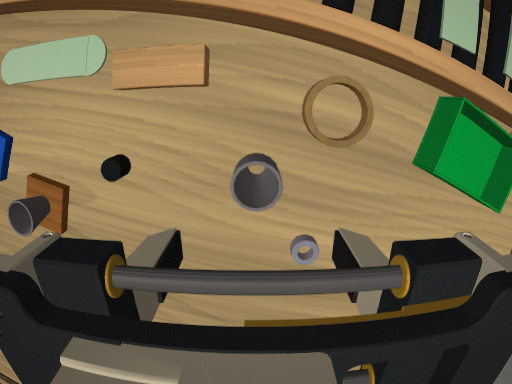

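The wrist view shows the sleeve at (257,183), midway between the fingers. The path down is clear, so I descend.

Emit:
play_rows([
  [[-0.001,-0.002,0.05],[0,0,0],1],
  [[-0.003,-0.003,0.11],[0,0,0],1],
  [[-0.003,-0.003,0.17],[0,0,0],1],
  [[-0.003,-0.003,0.22],[0,0,0],1],
  [[-0.003,-0.003,0.27],[0,0,0],1],
  [[-0.003,-0.003,0.3],[0,0,0],1],
  [[-0.003,-0.003,0.32],[0,0,0],1],
  [[-0.003,-0.003,0.32],[0,0,0],1],
])

```text
clock: 2.75
position: [0.5684, -0.0478, 0.0738]
ee_rot: [2.459, -1.953, -0.002]
force: [-0.9, -0.5, 0.7]
width: 1.0
```

Emit:
play_rows([
  [[0,0,0],[0,0,0],0],
  [[0,0,0],[0,0,0],-0.5],
  [[0,0,0],[0,0,0],-1],
  [[0,0,0],[0,0,0],-1],
  [[0,0,0],[0,0,0],-1],
  [[0,0,0],[0,0,0],-1],
  [[0,0,0],[0,0,0],-1],
  [[0,0,0],[0,0,0],-1],
], newtons=15)

```text
clock: 3.55
position: [0.5697, -0.0465, 0.0749]
ee_rot: [-2.461, 1.952, -0.0]
force: [-0.8, 0.5, 3.3]
width: 0.564
```

Emit:
play_rows([
  [[0,0,-0.02],[0,0,0],-1],
  [[0,0,-0.05],[0,0,0],-1],
  [[0,0,-0.1],[0,0,0],-1],
  [[0,0,-0.16],[0,0,0],-1],
  [[0,0,-0.22],[0,0,0],-1],
  [[0,0,-0.27],[0,0,0],-1],
  [[0,0,-0.3],[0,0,0],-1],
  [[0,0,-0.32],[0,0,0],-1],
])

```text
clock: 4.35
position: [0.5699, -0.0465, 0.2367]
ee_rot: [-2.461, 1.952, -0.002]
force: [-0.4, 0.3, -1.0]
width: 0.562
```

Run:
```python
from h import *
plan([.4418,.2703,.235],-77);print(arm.observe()['joints'])
p,d=eyes.get_image("scene");cv2.imwrite("pics/s2.png",p[:,:,::-1])
```

```text
toolx yaw deg -76.83724205100872 tilt [ 1.9e-03 -1.0e-04 -1.0e+00]
shift shares [-0.6752  0.1051  0.0028]
turn shares [-0.0017 -0.0005  0.0027]
[ 0.21330823  0.36845076 -0.30519594  1.68490516  0.12173404  1.10496327
 -1.46829254]
```

View pics/s2.png

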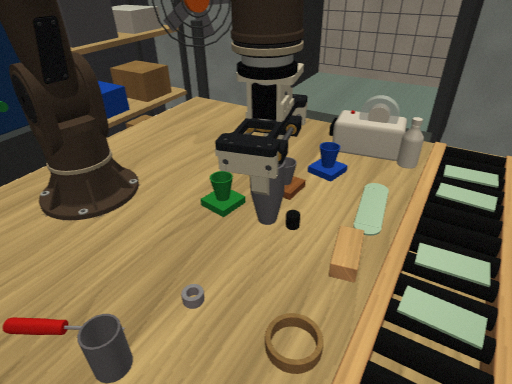

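The sleeve hangs upright at (267,195). The opening reads 0.562 of 92 mm, or 51.7 mm, which matches the 52 mm collar. I carry it across.

Emit:
play_rows([
  [[-0.03,0.005,0],[0,0,0],-1],
  [[-0.08,0.012,0],[0,0,0],-1],
  [[-0.15,0.023,0],[0,0,0],-1],
  [[-0.23,0.036,0],[0,0,0],-1],
  [[-0.31,0.048,0],[0,0,0],-1],
  [[-0.39,0.061,0],[0,0,0],-1],
  [[-0.47,0.073,0],[0,0,0],-1],
  [[-0.55,0.086,0],[0,0,0],-1],
  [[-0.61,0.095,0],[0,0,0],-1],
  [[-0.65,0.101,0],[0,0,0],-1],
])

```text
clock: 5.4
position: [0.4432, 0.2614, 0.2336]
ee_rot: [2.464, -1.946, -0.003]
force: [-0.0, -0.1, -1.3]
width: 0.564
```

Emit:
play_rows([
  [[-0.015,0.003,0],[0,0,0],-1],
  [[-0.025,0.004,0],[0,0,0],-1],
  [[-0.025,0.004,0],[0,0,0],-1],
  [[-0.025,0.004,0],[0,0,0],-1],
])

```text
clock: 5.8
position: [0.442, 0.269, 0.2344]
ee_rot: [2.459, -1.954, 0.001]
force: [0.0, 0.4, -1.0]
width: 0.564
```

Run:
```python
from h import *
s=arm.observe();print(s["position"],s["joints"],s["width"],s["force"])
plan([.4418,.2703,.114],-77)
for n in("scene","top"):
    p,d=eyes.get_image(n);cv2.imwrite(f"pics/{n}3.png",p[:,:,::-1]);np.savez(n+"3.npz",p=p,d=d)
    if n=="scene": a=cv2.resize(p[60:240,200:400],(500,450),interpolation=cv2.INTER_CUBIC);cv2.imwrite("pics/s3c.png",a[:,:,::-1])
```

```text
[0.44202375 0.26896818 0.23440332] [-0.28961113  0.30265005 -0.45635736  1.80316405  0.15076991  1.07071093
 -2.14325743] 0.5644212219003409 [ 0.01790278  0.44685928 -0.96218551]
toolx yaw deg -76.92587440718147 tilt [-2.e-04 -8.e-04 -1.e+00]
shift shares [-0.0029 -0.0003  0.2408]
turn shares [ 0.0004 -0.0007  0.0012]
```

View pics/s3c.png

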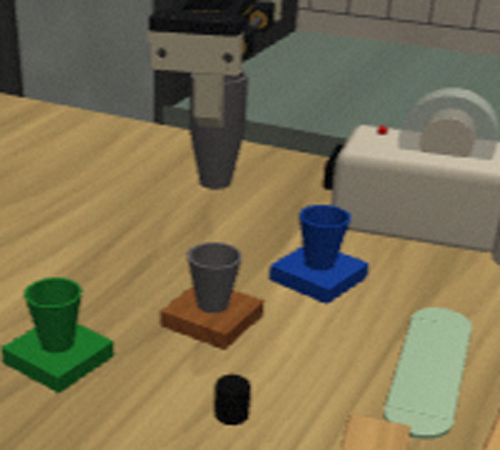

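View pics/top3.png

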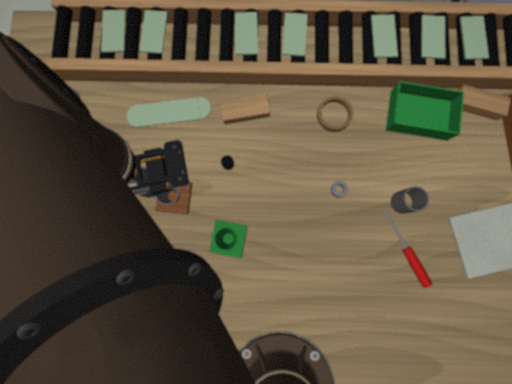

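In the scene crop the foot, at (216,185), is directly above the wooden holder's mouth at (215,252). I lower it in two stages and watch the force.

Emit:
play_rows([
  [[-0.002,0,0.03],[0,0,0],-1],
  [[-0.002,0,0.07],[0,0,0],-1],
  [[-0.002,0,0.11],[0,0,0],-1],
  [[-0.002,0,0.14],[0,0,0],-1],
  [[-0.002,0,0.16],[0,0,0],-1],
  [[-0.002,0,0.18],[0,0,0],-1],
  [[-0.002,0,0.2],[0,0,0],-1],
  [[-0.002,0,0.2],[0,0,0],-1],
])

```text
clock: 6.7
position: [0.441, 0.2705, 0.1336]
ee_rot: [2.46, -1.951, -0.001]
force: [-0.7, 0.6, -1.0]
width: 0.561
```

Run:
```python
from h import *
s=arm.observe();print(s["position"],s["width"],s["force"])
plan([.4418,.2703,.115],-77)
p,d=eyes.get_image("scene");a=cv2.resize(p[60:240,200:400],(500,450),interpolation=cv2.INTER_CUBIC);cv2.imwrite("pics/s4c.png",a[:,:,::-1])
```

```text
[0.44101685 0.27053217 0.13363715] 0.5614292766645265 [-0.69421502  0.55121964 -0.98768189]
toolx yaw deg -76.85245446094154 tilt [-0.0014 -0.001  -1.    ]
shift shares [ 0.0008 -0.0015  0.0373]
turn shares [ 0.0015 -0.0007  0.0025]
```

View pics/s4c.png

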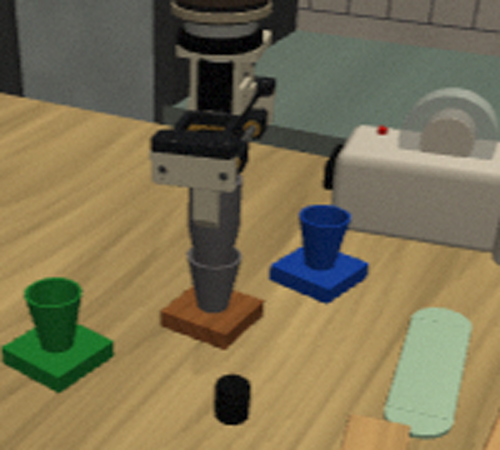

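The foot is inside the mouth and centred at (215,258), and the force is still about −1 N, so there is no contact. I go down another 18 mm slowly, to about 9 mm above the seat.

Emit:
play_rows([
  [[0,0,0.007],[0,0,0],-1],
  [[0,0,0.014],[0,0,0],-1],
  [[0,0,0.021],[0,0,0],-1],
  [[0,0,0.028],[0,0,0],-1],
  [[0,0,0.034],[0,0,0],-1],
  [[0,0,0.037],[0,0,0],-1],
  [[0,0,0.037],[0,0,0],-1],
  [[0,0,0.037],[0,0,0],-1],
])

```text
clock: 7.55
position: [0.4414, 0.2711, 0.1162]
ee_rot: [2.461, -1.952, 0.0]
force: [0.6, 0.6, -1.5]
width: 0.56
```

Emit:
play_rows([
  [[0,0,0.004],[0,0,0],-1],
  [[0,0,0.006],[0,0,0],-1],
  [[0,0,0.006],[0,0,0],-1],
  [[0,0,0.006],[0,0,0],-1],
])

```text
clock: 7.95
position: [0.4414, 0.2711, 0.1132]
ee_rot: [2.461, -1.952, 0.0]
force: [-0.3, -1.1, -1.4]
width: 0.561
```

Emit:
play_rows([
  [[0,0,0],[0,0,0],0.3],
  [[0,0,0],[0,0,0],0.6],
  [[0,0,0],[0,0,0],0.9],
  [[0,0,0],[0,0,0],1],
  [[0,0,0],[0,0,0],1],
  [[0,0,0],[0,0,0],1],
  [[0,0,0],[0,0,0],1],
])

```text
clock: 8.65
position: [0.4414, 0.2711, 0.1132]
ee_rot: [2.461, -1.952, 0.0]
force: [0.1, -0.0, 0.7]
width: 1.0
```

Run:
```python
from h import *
s=arm.observe();print(s["position"],s["width"],s["force"])
p,d=eyes.get_image("scene");a=cv2.resize(p[60:240,200:400],(500,450),interpolation=cv2.INTER_CUBIC);cv2.imwrite("pics/s5c.png",a[:,:,::-1])
p,d=eyes.get_image("wrist");cv2.imwrite("pics/w5.png",p[:,:,::-1])
```

```text
[0.44138393 0.27112733 0.11321689] 0.9996418365270631 [ 0.0830653  -0.03302471  0.71196435]
```

View pics/s5c.png

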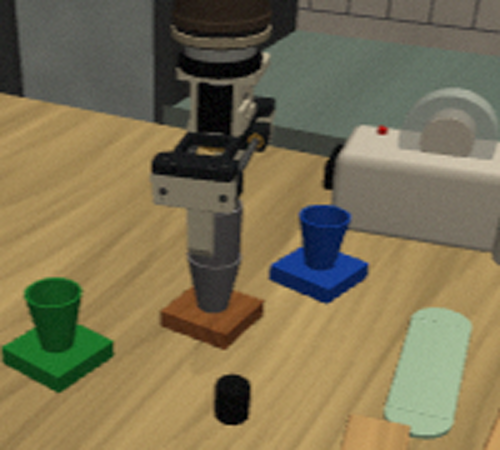

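View pics/w5.png

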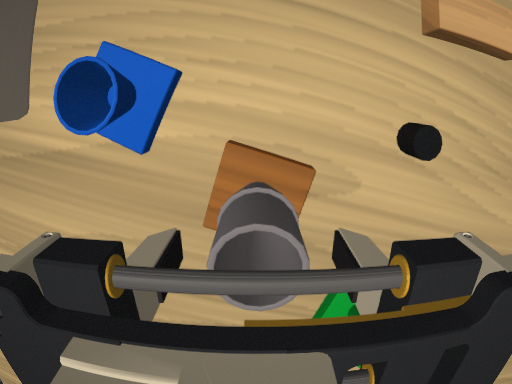

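The jaws are open and the sleeve (wrist view (258,250)) stands free between them. I retreat straight up.

Emit:
play_rows([
  [[0,0,-0.02],[0,0,0],1],
  [[0,0,-0.06],[0,0,0],1],
  [[0,0,-0.12],[0,0,0],1],
  [[0,0,-0.18],[0,0,0],1],
  [[0,0,-0.24],[0,0,0],1],
  [[0,0,-0.29],[0,0,0],1],
  [[0,0,-0.32],[0,0,0],1],
  [[0,0,-0.32],[0,0,0],1],
  [[0,0,-0.32],[0,0,0],1],
])

```text
clock: 9.65
position: [0.4413, 0.271, 0.2733]
ee_rot: [-2.461, 1.952, -0.0]
force: [0.4, 0.9, -0.7]
width: 1.0
```

Run:
```python
from h import *
s=arm.observe();print(s["position"],s["width"],s["force"],abs(s["dq"]).max())
p,d=eyes.get_image("scene");a=cv2.resize(p[60:240,200:400],(500,450),interpolation=cv2.INTER_CUBIC);cv2.imwrite("pics/s6c.png",a[:,:,::-1])
c=eyes.get_calibration("scene");hsv=cv2.cvtColor(p,cv2.COLOR_RGB2HSV)
V,U=np.mgrid[140:190,262:312];U,V=U.ravel(),V.ravel();P=pts(c,d,U,V)
q=(hsv[V,U,1]<70)&(np.hypot(P[:,0]-.4418,P[:,1]-.2703)<.045)&(P[:,2]<.2)
z=P[q,2];top=np.percentile(z,98);t=q&(abs(P[:,2]-top)<.006);print("top z",top,z.max(),circ(P[t]))
```

```text
[0.44126433 0.27101859 0.273322  ] 1.000369104651952 [ 0.38355149  0.87251415 -0.67314541] 0.022020498797530104
top z 0.13642103935161765 0.13784566189106984 (array([0.44256782, 0.2692726 ]), np.float64(0.02349479244421109))
```

View pics/s6c.png

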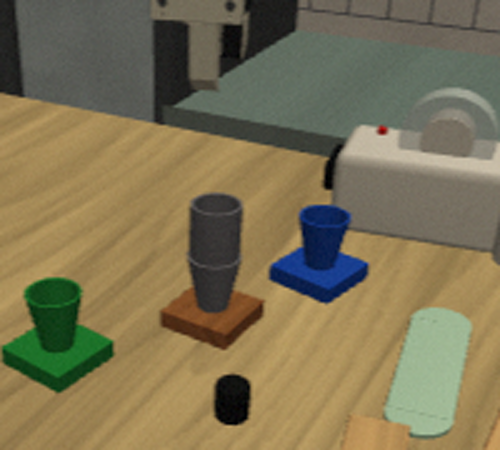

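The sleeve's top is at 136.5 mm, which puts the collar point about 36.5 mm above the rim (nominal 37). It is upright and centred, and the gripper is clear of it.

```bash
python3 -c "
from cell import arm;print(arm.sign_off())"
```

```text
the job is handed in; nothing more can be done
None
```

The tapered sleeve is sitting loosely, small end down, in the larger sleeve in the wooden holder. I handed the job in at about 10 s, and no verdict was reported.

- **Moves:** I gripped it by the collar at 15 N and lowered it about 40 mm into the mouth while still holding it. I let go roughly 7 mm above its seat, then backed straight up about 160 mm.
- **Forces:** Wrist force readings at the end of each lowering move stayed below 2 N, with no sign of contact.
- **Final check (scene camera):** The sleeve's top was at 136.5 mm, which puts the collar point about 36.5 mm above the rim (nominal 37). Its axis was within about 1.5 mm of the mouth's axis, it looked upright, and the open gripper was well clear.
- **Straight sleeve:** The arm was never lowered near it and it looked unmoved in the pictures during the carry. I did not measure its position again at the end.
- **Camera disagreement:** No check failed. The top and scene cameras differed by about 2 mm in y, as the stated calibration accuracy allows, so I used the average.

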